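# Clear the belt guard and hold the lathe spindle over its open bearings

## Task

Get the lathe head ready for its spindle: take the belt guard off the bed by its grip bar and hang it astride the bar of the bench rail, then let go of it. Then pick the spindle out of its wooden cradle by its balance point, keeping it level, and hold it level straight above the two open bearings, chuck end over the tool-rest end, with about 5 cm between each journal and its seat, so that I can oil the shells and put the belt on. Finish while still holding it there in the gripper, touching nothing else, and leave the other things on the bench where they are.

Things in the scene. Friction and masses are not known exactly. Their poses are not given: they have to be found in the camera images.
- guard_grip (a point): Belt guard (loose, 0.2-0.3 kg): inverted U of bare sheet metal on the lathe bed, between the bearings, open at both ends. This point: centre of the black grip bar on its roof, 64 long (its x) x 14 wide x 18 mm tall, 14 mm clear of the roof. x runs along the guard, parallel to the spindle axis at the start (a few degrees off), z up. It is 121 mm above the guard's feet.
- guard_roof (a point): Centre of the underside of the guard's roof, 95 mm above its feet, 26 mm below the grip point; same axes. Guard: 80 mm long (x), legs 3 mm thick, 70 mm apart inside, 76 mm wide outside (96 mm over the foot lips), roof 3 mm thick.
- rail_top (a point): Bench rail (fixed): round level steel bar, 24 mm thick, along this x, on posts at x = -115 and +115 mm (knobs 34 mm across). This point: TOP line of the bar, mid-length, 150 mm above the bench; z up. The hung guard rests with its roof's underside here, legs either side, its x along the bar (either way round).
- spindle_balance (a point): Spindle (loose, 0.5-0.9 kg), 334 mm long: 18 mm steel shaft, heavy dark cup chuck at one end, light pulley nearer the other. This point: its balance point (centre of mass) on the shaft axis; x along the shaft towards the chuck (may be rolled about x). Along x: hub from +56, chuck face +122, pulley (40 mm across) -122 to -98, tail end -212 mm; bare shaft between.
- front_journal (a point): Point on the spindle's shaft axis at its chuck-side journal, +33 mm along x from the balance point. The chuck is 62 mm across, 52 mm long, on a 40 mm hub 14 mm long.
- rear_journal (a point): Point on the spindle's shaft axis at its tail journal, -187 mm along x from the balance point, near the plain tail end.
- front_bearing (a point): Front bearing (fixed), next to the tool rest: green pedestal 24 mm thick with open bronze half shell. This point: where the shaft axis lies when seated, 110 mm above the bench. x: spindle axis towards the chuck's place, z up. Two cap studs at y = -27 and +27 mm rise 24 mm above it. Tool rest bar at y = -62, x = +17 to +117 mm, no higher than this point.
- rear_bearing (a point): Rear bearing, the same, 220 mm behind the front one (-x); centre of the seated shaft axis, same axes. Nothing of the lathe head stands higher than the guard's grip bar (170 mm above the bench).
- guard: The belt guard: point between its feet, at their underside; same axes as its grip.
- spindle: The spindle: same point and axes as its balance point.
- head: Lathe head (fixed): two timber beams 40 mm tall, 120 mm wide over both, 400 mm long, with the two bearings. Point on the bench 33 mm behind the front bearing, below where the balance point belongs; x towards the tool-rest end. The guard starts standing on the beams, centred about 110 mm behind this point.
- rail: Bench rail: point on the bench below mid-bar; x along the bar. It stands left or right of the lathe head, the cradle on the other side.
- cradle: Spindle cradle (fixed, wood): point on the bench about below the balance point of the spindle in it; x along the shaft to the chuck. The shaft axis lies level 80 mm above the bench in two V blocks, 16 mm thick, at x = +36 and -187 mm, that rise 6 mm above the axis. Board below: 15 mm thick, 90 mm wide.
- cap_a: Bystander, leave alone: green bearing cap, 76 x 24 x 34 mm, on the bench at the left of the bed.
- cap_b: Bystander, leave alone: the other bearing cap, same size, at the right of the bed.
- oilcan: Bystander, leave alone: copper oil can, 56 mm across, spout up to 128 mm.
- vase: Bystander, leave alone: turned pewter vase, 74 mm across, 140 mm tall.
- cup: Bystander, leave alone: pewter cup, 68 mm across, 75 mm tall.
- mallet: Bystander, leave alone: wooden mallet lying down, 225 mm long, origin under its head, 66 mm across.
- scraper: Bystander, leave alone: steel scraper with a wooden handle, 235 mm long, 16 mm tall.
Not all that is in view belongs to the job. What is shaped like the guard but turquoise is not meant.

How it is judged:
On the way, in this order (a step that is already met when the one before it is completed fails the run):
1. the belt guard hangs astride the bench rail, let go (x of guard_roof in the frame of rail_top between -0.075 and 0.075 m and y of guard_roof in the frame of rail_top between -0.03 and 0.03 m and z of guard_roof in the frame of rail_top between -0.006 and 0.006 m and angle between guard_roof's own z axis and vertical below 0.15 rad and contact force between guard and rail above 0.8 N and contact force between guard and the fingers below 0.1 N and linear speed of guard below 0.03 m/s), for 0.3 s.
2. the spindle is lifted out of its cradle, held at its balance point (height (world z) of spindle_balance above 0.11 m and x of the grasp point in the frame of spindle_balance between -0.025 and 0.025 m and contact force between spindle and the fingers above 2 N and contact force between spindle and head below 0.1 N and contact force between spindle and cradle below 0.1 N), for 0.2 s.
At the end, for the whole second after the job is handed in: Guard at rest astride the rail bar, released. Spindle held still by the fingers alone, within 25 mm of its balance point, level within 4 degrees; each journal 30 to 80 mm above its own bearing, within 12 mm sideways and 15 mm lengthways, chuck at the tool-rest end; others within 3 cm (all of step 1 and x of front_journal in the frame of front_bearing between -0.015 and 0.015 m and y of front_journal in the frame of front_bearing between -0.012 and 0.012 m and z of front_journal in the frame of front_bearing between 0.03 and 0.08 m and x of rear_journal in the frame of rear_bearing between -0.015 and 0.015 m and y of rear_journal in the frame of rear_bearing between -0.012 and 0.012 m and z of rear_journal in the frame of rear_bearing between 0.03 and 0.08 m and distance of each of cap_a, cap_b, oilcan, vase, cup, mallet, scraper from where it was at the start of the episode below 0.03 m and x of the grasp point in the frame of spindle_balance between -0.025 and 0.025 m and contact force between spindle and the fingers above 2 N and contact force between spindle and head below 0.1 N and contact force between spindle and cradle below 0.1 N and angle between spindle_balance's own x axis and vertical between 1.5008 and 1.6408 rad and linear speed of spindle below 0.03 m/s and angular speed of spindle below 0.15 rad/s); the arm keeps its last pose, push and grip.
It fails at once if the spindle dips more than about 14 degrees from level (angle between spindle_balance's own x axis and vertical below 1.3208 rad or angle between spindle_balance's own x axis and vertical above 1.8208 rad).
It fails at once if one of the other things on the bench is knocked away (more than 3 cm) or tipped over (distance of any of cap_a, cap_b, oilcan, vase, cup, mallet, scraper from where it was at the start of the episode above 0.03 m or angle between any of cap_a, cap_b, oilcan, vase, cup, mallet, scraper's own z axis and vertical above 0.5 rad).
It also fails if it takes over 61 s, if anything falls off the work surface, if the arm or the gripper's body presses on something with over 40 N, if the wrist force passes 120 N, or if a joint passes its speed limit or range.

## Robot

A 6-joint arm with a two-finger parallel gripper is mounted at the origin on the work surface. World frame = base frame: x ahead of the robot, y to its left, z up, the work surface at z = 0. Lengths are in m, angles in rad, forces in N, time in s.
With the tool pointing down it reaches from about 0.3 to 0.875 m from the base axis. Payload 6.4 kg.
Tool frame: the origin (TCP) lies where the fingers leave the gripper's body, on its centre line; the fingertips stand 73 mm ahead of it and the grasp point (between the pads) lies 54 mm ahead of it; z points along the fingers, y is the line along which they close (so a half turn about z gives the same grasp; the last joint's range is limited). The gripper opens to 85 mm and grips with 20 to 120 N. Pads are 22 mm wide; open, the fingers measure 114 mm over their backs; the gripper's body (76 mm by 85 mm) begins 54 mm behind the grasp point. The pads swing forward as they close: fully open they stand 13 mm farther back than shut.
Start: joints at [1.022, 0.181, 1.607, -0, 1.354, -0.206], TCP at [0.193, 0.542, 0.304] pointing down, gripper open.
Joint ranges: [-2.99, 2.99], [-0.89, 2.07], [0.3, 2.58], [-1.14, 4.28], [0, 2.63], [-3.12, 3.12]. Speed limits (rad/s): [2.57, 2.57, 3.01, 3.14, 3.14, 3.14].

## Interface

Orientations are given as a unit quaternion [w, x, y, z].
In Python, from bench import ctrl gives the robot as it stands.
- The arm moves only by the tool carry_out, never from a script. Its argument "steps" is one flat list of numbers, 7 for each row, row after row: the shift along the tool's x, y, z in m, then the turn, a rotation vector about the tool's x, y, z in rad, then the opening, from 0 (shut) to 1 (fully open). In form: [dx, dy, dz, wx, wy, wz, claw, dx, dy, dz, wx, wy, wz, claw, ...]. A call has 1 to 20 rows; each row is the pose to reach, as a shift and turn from the pose commanded when the call began, along the tool's axes at that moment; what a row does not reach only later rows make up. A row lasts 1/10 s, in which the tool goes at most 50 mm and 8.59 degrees, less where a joint would pass 70% of its speed; a pose out of reach is approached as far as the arm can. A call with a gripper value outside its range is refused whole. The fingers move at their own pace and stop on an object; the grip force is fixed at half the most. Time passes only in rows, so rows that repeat a pose let the fingers close. It gives the time, the measured TCP pose, the force, the opening and the grip force at its end, in the units of the state.
- ctrl.get_obs(): the state, without advancing time (a new reading comes with each control period).
- ctrl.camera(name): name is "side" or "top"; returns the picture (400x640x3 uint8, red, green, blue); there is no depth.
- ctrl.camera_params(name): a dict with "vertical_fov" (degrees; the focal length in pixels is half the picture's height over the tangent of half this angle, whatever the lens; pixels are square), "cx", "cy" (the principal point, pixels), "cam_to_world" (4x4, takes a point from camera to world coordinates). Camera axes: x right, y down, z forward; pixel columns grow to the right and rows downward; lengths in m; the calibration is good to about 2 mm. A picture is of the moment at which its call begins. camera_params takes no time and is no camera call.
- ctrl.hand_in(): hands the job in; it is judged then, once.
The state is a dict: "time_s": time; "q": joint angles; "dq": joint speeds; "joint_efforts": joint torques, N m; "eef_pos": TCP position; "eef_rot": TCP orientation; "wrist_force": force on the tool from outside, world axes, zero at the start; "torque": the same for the moment, N m; "opening": opening from 0.0 (shut) to 1.0 (fully open); "grasp_force": force on a finger pad.
Only numpy, scipy, OpenCV 4.12 (cv2) and the standard library are available. Lean on these libraries where they do the work, as an engineer would, in place of code of your own. Each camera call takes 0.05 s, during which the arm holds its last target. There are 200 camera calls.

## Working session

There is one attempt and no reset: what is moved stays moved. The work goes in short steps, Python scripts to look and compute and a tool call to move; the robot and the scene stay as the last step left them, time stands still between calls to the robot, and variables do not carry over. Pictures are saved under pics/ and viewed, at most 10 in all, crops included, and the job is handed in when it is done.

Besides the shell and the picture viewer there is one more tool, called after "Request:" in YAML: its name, and indented under it one key for each argument. carry_out: Moves the arm, as the interface text tells. Its arguments: {"type":"object","properties":{"steps":{"type":"array"}},"required":["steps"]}

```bash
mkdir -p pics; ls
python3 - <<'E'
from bench import ctrl
import cv2,numpy as np
np.set_printoptions(precision=4,suppress=True)
for n in ("top","side"):
    im=ctrl.camera(n); cv2.imwrite(f"pics/{n}0.png",cv2.cvtColor(im,cv2.COLOR_RGB2BGR))
    print(n,ctrl.camera_params(n))
print(ctrl.get_obs())
E
```

```text
pics
top {'vertical_fov': 56.305718855386935, 'cx': 316.8040132918938, 'cy': 192.74681676694738, 'cam_to_world': array([[ 0.0089, -0.9926,  0.1209,  0.3268],
       [-1.    , -0.0088,  0.0009, -0.017 ],
       [ 0.0002, -0.1209, -0.9927,  1.3704],
       [ 0.    ,  0.    ,  0.    ,  1.    ]])}
side {'vertical_fov': 42.296557824193705, 'cx': 325.2976678749247, 'cy': 188.8068797217059, 'cam_to_world': array([[ 0.9777, -0.1248,  0.1688,  0.2196],
       [-0.2096, -0.5372,  0.817 , -1.286 ],
       [-0.0113, -0.8342, -0.5514,  0.9966],
       [ 0.    ,  0.    ,  0.    ,  1.    ]])}
{'time_s': 0.1, 'q': array([ 1.0217,  0.1815,  1.6079, -0.    ,  1.3538, -0.2062]), 'dq': array([-0.0001, -0.0027, -0.0032, -0.0004, -0.0003,  0.0022]), 'joint_efforts': array([  0.0009, -44.5877, -35.2235,  -0.0002,   0.0042,   0.    ]), 'eef_pos': array([0.1931, 0.5412, 0.3031]), 'eef_rot': array([-0.0003,  0.1706,  0.9853, -0.0007]), 'wrist_force': array([ 0.4061,  0.0093, -0.0397]), 'torque': array([-0.0194, -0.0124, -0.0055]), 'grasp_force': 0.0, 'opening': 1.000103410472224}
```

View pics/top0.png

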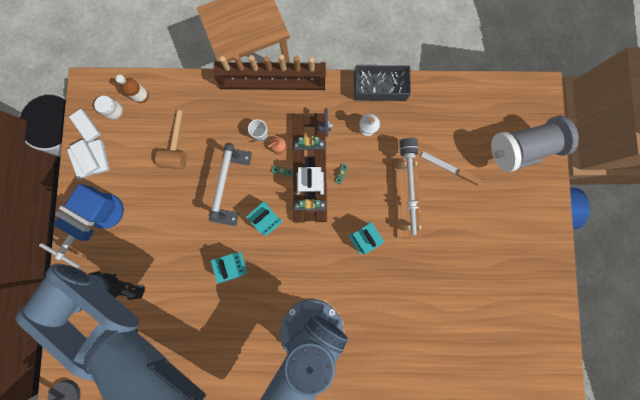

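View pics/side0.png

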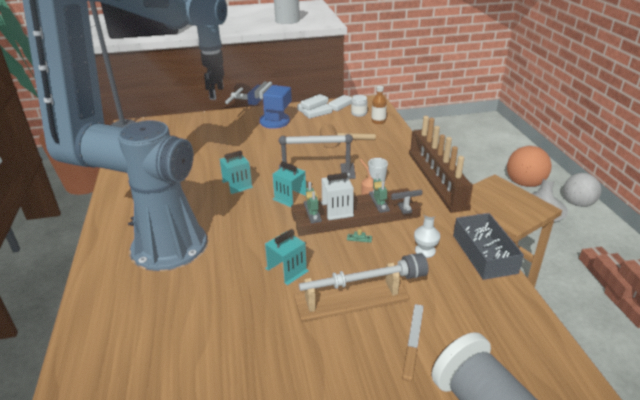

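Seen in top: bare-metal guard at (310,180) on the bed. Look-alikes are the turquoise guards at (264,218), (229,267) and (367,238), which I reject by colour. The rail is at about (220,185), the cradle with the spindle at (410,190) with the chuck at (408,147), and the tool rest at (325,122). So lathe +x is image up (world +x). Next is a close crop.

Run:
```python
import cv2,numpy as np
t=cv2.imread("pics/top0.png"); s=cv2.imread("pics/side0.png")
a=cv2.resize(t[105:245,200:430],None,fx=3.4,fy=3.4,interpolation=cv2.INTER_CUBIC)
cv2.imwrite("pics/c1.png",a)
b=cv2.resize(s[125:320,265:435],None,fx=3,fy=3,interpolation=cv2.INTER_CUBIC)
cv2.imwrite("pics/c2.png",b)
```

```text
(no output)
```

View pics/c1.png

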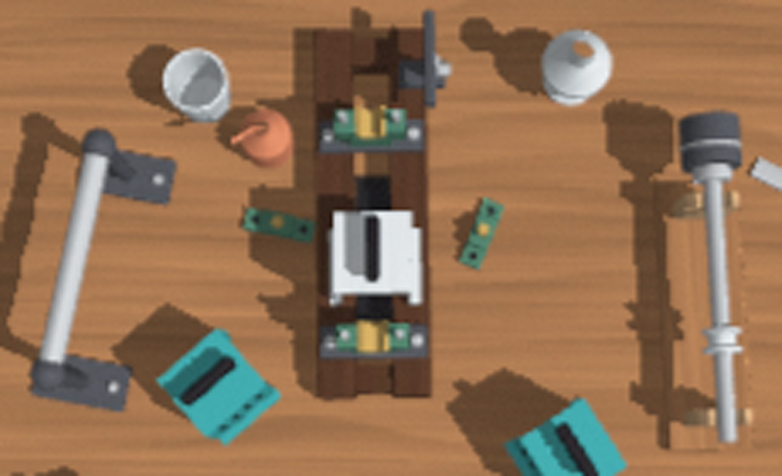

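View pics/c2.png

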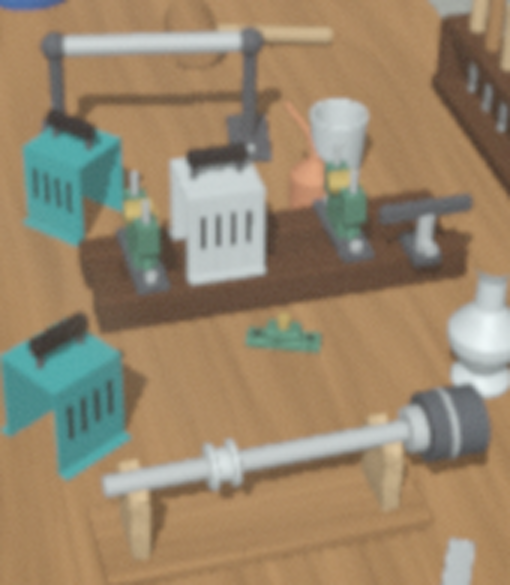

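The crop confirms the bare-metal guard with its black bar at crop (372,248), i.e. full-image (309,178). It also shows rail knobs at (98,142) and (48,373), gold shells at (370,122) and (373,337), and the spindle with chuck at (710,140) and tail at (728,440).

```bash
cat > h.py <<'E'
import cv2,numpy as np
from bench import ctrl
np.set_printoptions(precision=4,suppress=True)
def cam(n):
    p=ctrl.camera_params(n); T=p["cam_to_world"]; f=200/np.tan(np.radians(p["vertical_fov"]/2))
    return f,p["cx"],p["cy"],T
def cast(n,uv,z):
    f,cx,cy,T=cam(n); d=T[:3,:3]@np.array([(uv[0]-cx)/f,(uv[1]-cy)/f,1]); o=T[:3,3]
    return o+d*(z-o[2])/d[2]
def proj(n,X):
    f,cx,cy,T=cam(n); c=T[:3,:3].T@(np.array(X)-T[:3,3]); return np.array([f*c[0]/c[2]+cx,f*c[1]/c[2]+cy])
def hsv(path,roi):
    x0,y0,x1,y1=roi; im=cv2.imread(path); return cv2.cvtColor(im,cv2.COLOR_BGR2HSV)[y0:y1,x0:x1].astype(int)
def big(mask,roi):
    n,l,st,c=cv2.connectedComponentsWithStats(mask.astype(np.uint8)); 
    i=1+np.argmax(st[1:,4]); ys,xs=np.nonzero(l==i)
    return np.c_[xs+roi[0],ys+roi[1]].astype(float)
def axis(p):
    m=p.mean(0); w,v=np.linalg.eigh(np.cov((p-m).T)); d=v[:,1]; d=d*np.sign(-d[1]); t=(p-m)@d
    return m,d,t.min()-.5,t.max()+.5
E
python3 - <<'E'
from h import *
P="pics/top0.png"
def seg(name,roi,fn,z):
    h=hsv(P,roi); p=big(fn(h[...,0],h[...,1],h[...,2]),roi); m,d,a,b=axis(p)
    e0,e1=cast("top",m+a*d,z),cast("top",m+b*d,z); c=cast("top",m,z)
    print(name,len(p),"px",m,"c",c,"ends",e0,e1,"len",np.linalg.norm(e1-e0),"yaw deg",np.degrees(np.arctan2(*(e1-e0)[[1,0]])))
    return c
light=lambda h,s,v:(s<50)&(v>120)
seg("bar",(299,165,322,196),lambda h,s,v:(v<70)&(s<120)&(s<400),0.170)
seg("guardroof",(294,160,326,200),light,0.138)
seg("rail",(208,140,240,225),light,0.142)
seg("shaft",(402,156,424,240),light,0.08)
seg("chuck",(395,135,424,160),lambda h,s,v:(v<105)&(s<70),0.08)
seg("gold f",(300,130,320,150),lambda h,s,v:(h>15)&(h<32)&(s>100)&(v>110),0.105)
seg("gold r",(300,193,320,212),lambda h,s,v:(h>15)&(h<32)&(s>100)&(v>110),0.105)
h=hsv(P,(402,130,424,240))
for y in range(135,240,1):
    if y<165 or y>230 or 198<y<215:
        r=h[y-130]; print(y,"".join("#" if q[1]<60 and q[2]>115 else ("x" if q[1]<75 else ".") for q in r))
E
```

```text
bar 54 px [309.  177.5] c [0.5227 0.0099 0.17  ] ends [0.4932 0.0095 0.17  ] [0.5524 0.0102 0.17  ] len 0.05926007294006981 yaw deg 0.6525959417915538
guardroof 576 px [310.1059 179.9132] c [0.5198 0.0068 0.138 ] ends [0.5186 0.0529 0.138 ] [ 0.521  -0.0383  0.138 ] len 0.09130196037048466 yaw deg -88.5027310347546
rail 455 px [221.4022 180.5385] c [0.5145 0.3015 0.142 ] ends [0.411  0.3206 0.142 ] [0.6205 0.282  0.142 ] len 0.21311886034593533 yaw deg -10.455624775940505
shaft 419 px [411.6611 195.0573] c [ 0.4788 -0.3457  0.08  ] ends [ 0.3424 -0.3508  0.08  ] [ 0.6197 -0.3404  0.08  ] len 0.2774914089584918 yaw deg 2.154302133170222
chuck 229 px [407.869  145.8777] c [ 0.6536 -0.3361  0.08  ] ends [ 0.6318 -0.3042  0.08  ] [ 0.6762 -0.3691  0.08  ] len 0.07865424054843745 yaw deg -55.670681235618474
gold f 76 px [308.1447 140.2368] c [0.6642 0.0158 0.105 ] ends [0.6454 0.0146 0.105 ] [0.6818 0.0168 0.105 ] len 0.03643097046532521 yaw deg 3.519305097628135
gold r 73 px [308.6712 203.8219] c [0.4428 0.0114 0.105 ] ends [ 0.4282 -0.0017  0.105 ] [0.4577 0.0248 0.105 ] len 0.039661246
[... 820 characters left out ...]
64 .....x#####...........
199 .......x#####.........
200 .......xx####.........
201 .......#########......
202 ....x###########......
203 .....##########.......
204 ......#########.......
205 ......#########.......
206 ......#########.......
207 .....############.....
208 .....###########......
209 .......x######........
210 ........x#####........
211 ........#####x........
212 ........#####x........
213 ........######........
214 ........######........
231 .........######.......
232 .........######.......
233 .........######.......
234 .........x#####.......
235 ......................
236 ......................
237 ......................
238 ......................
239 ......................
```

```bash
cat >> h.py <<'E'
from scipy.spatial.transform import Rotation as Rn
def rot(o): return Rn.from_quat(np.roll(o["eef_rot"],-1))
def go(g,yaw,o=None,base=None):
    """shift/turn (tool axes) to bring grasp point to g with the grasped object's x at yaw (fingers close across it)"""
    o=o or ctrl.get_obs(); R=rot(o); p=o["eef_pos"] 
    best=None
    for k in (0,np.pi):
        yy=yaw+np.pi/2+k; y=np.array([np.cos(yy),np.sin(yy),0]); z=np.array([0,0,-1.]); x=np.cross(y,z)
        T=Rn.from_matrix(np.c_[x,y,z]); w=(R.inv()*T).as_rotvec()
        if best is None or np.linalg.norm(w)<np.linalg.norm(best): best=w
    return np.round(R.inv().apply(np.array(g)+[0,0,.054]-p),4),np.round(best,3)
E
python3 - <<'E'
from h import *
P="pics/top0.png"
# shaft centreline away from hub and pulley
roi=(402,162,424,235); h=hsv(P,roi); m=(h[...,1]<60)&(h[...,2]>100); m[36:50]=0
ys=[y for y in range(m.shape[0]) if m[y].sum()>3]; c=[(np.nonzero(m[y])[0].mean()+roi[0],y+roi[1]) for y in ys if 4<=m[y].sum()<=7]
c=np.array([ (u,v) for u,v in c]); W=np.array([cast("top",q,0.082) for q in c]); k=np.polyfit(W[:,0],W[:,1],1); yaw=np.arctan(k[0])
print("shaft yaw",np.degrees(yaw),"y@.554",np.polyval(k,.554),"resid",np.std(W[:,1]-np.polyval(k,W[:,0])))
tail=cast("top",(413.5,234.7),.085)[0]; ch=cast("top",(409.5,137.8),.111)[0]; pul=cast("top",(412,204.7),.09)[0]
print("balance x from tail,chuck,pulley",tail+.212,ch-.122,pul+.110)
# knobs
for roi in ((222,138,237,156),(205,205,222,223)):
    h=hsv(P,roi); p=big((h[...,2]<110)&(h[...,1]<90),roi); print("dark",len(p),p.mean(0))
kA,kB=cast("top",(200+98/3.4,105+142/3.4),.14),cast("top",(200+48/3.4,105+373/3.4),.14)
print("knobs",kA,kB,np.linalg.norm(kA-kB),(kA+kB)/2,np.degrees(np.arctan2(*(kA-kB)[[1,0]])))
S=lambda n,X:print(n,"side px",proj("side",X),"c2",(proj("side",X)-[265,125])*3)
S("bar",[.5227,.0099,.161]);S("knobA",kA);S("knobB",kB);S("tail",[tail,np.polyval(k,tail),.08]);S("goldf",[.664,.0158,.102]);S("goldr",[.443,.0114,.102])
x=.554;S("bal",[x,np.polyval(k,x),.08]);S("chuckface",[x+.122,np.polyval(k,x+.122),.08])
print(go([.5227,.0099,.30],np.radians(1)))
E
```

```text
shaft yaw 2.184231062994615 y@.554 -0.341415185161769 resid 0.0006004559199051013
balance x from tail,chuck,pulley 0.5538406078206729 0.5523778982208619 0.5542640895785378
dark 95 [230.2316 148.6   ]
dark 141 [215.3901 216.1135]
knobs [0.63   0.2816 0.14  ] [0.4008 0.3215 0.14  ] 0.23260491535505542 [0.5154 0.3016 0.14  ] -9.871883776757633
bar side px [336.5534 176.6517] c2 [214.6601 154.955 ]
knobA side px [348.6678 138.0867] c2 [251.0034  39.2602]
knobB side px [282.5854 139.9571] c2 [52.7561 44.8714]
tail side px [298.7062 287.4283] c2 [101.1185 487.2848]
goldf side px [379.7224 186.1114] c2 [344.1672 183.3342]
goldr side px [311.1996 195.7709] c2 [138.5988 212.3128]
bal side px [379.3185 272.3435] c2 [342.9554 442.0306]
chuckface side px [423.3931 264.096 ] c2 [475.1794 417.2879]
(array([-0.4891, -0.3897, -0.0505]), array([-0.001, -0.001, -0.36 ]))
```

All sources agree: balance x is 0.552–0.554, knob spacing 0.2326 against the given 0.230, bearing spacing 0.221 against 0.220, and the side projections land on the right features. Moving above the grip bar.

Request:
carry_out:
  steps: [-0.489,-0.39,-0.05,0,0,-0.36,1,-0.489,-0.39,-0.05,0,0,-0.36,1,-0.489,-0.39,-0.05,0,0,-0.36,1,-0.489,-0.39,-0.05,0,0,-0.36,1,-0.489,-0.39,-0.05,0,0,-0.36,1,-0.489,-0.39,-0.05,0,0,-0.36,1,-0.489,-0.39,-0.05,0,0,-0.36,1,-0.489,-0.39,-0.05,0,0,-0.36,1,-0.489,-0.39,-0.05,0,0,-0.36,1,-0.489,-0.39,-0.05,0,0,-0.36,1,-0.489,-0.39,-0.05,0,0,-0.36,1,-0.489,-0.39,-0.05,0,0,-0.36,1,-0.489,-0.39,-0.05,0,0,-0.36,1,-0.489,-0.39,-0.05,0,0,-0.36,1,-0.489,-0.39,-0.05,0,0,-0.36,1,-0.489,-0.39,-0.05,0,0,-0.36,1,-0.489,-0.39,-0.05,0,0,-0.36,1,-0.489,-0.39,-0.05,0,0,-0.36,1]

```text
time_s: 1.9
eef_pos: [0.5223, 0.011, 0.354]
eef_rot: [0.0, -0.009, 1.0, 0.0]
wrist_force: [-0.1, -0.4, 0.2]
opening: 1.001
grasp_force: 0.0
```

Run:
```python
from h import *
o=ctrl.get_obs();print(o["time_s"],o["eef_pos"],o["q"])
print(go([.5227,.0099,.165],np.radians(1)))
```

```text
1.9 [0.5223 0.011  0.354 ] [-0.2065  0.0223  1.678   0.0001  1.4412 -1.7962]
(array([-0.0004, -0.0011,  0.135 ]), array([0.   , 0.   , 0.001]))
```

Request:
carry_out:
  steps: [0,-0.001,0.04,0,0,0,1,0,-0.001,0.08,0,0,0,1,0,-0.001,0.11,0,0,0,1,0,-0.001,0.125,0,0,0,1,0,-0.001,0.135,0,0,0,0.8,0,-0.001,0.135,0,0,0,0.5,0,-0.001,0.135,0,0,0,0.3,0,-0.001,0.135,0,0,0,0,0,-0.001,0.135,0,0,0,0,0,-0.001,0.135,0,0,0,0,0,-0.001,0.135,0,0,0,0,0,-0.001,0.135,0,0,0,0,0,-0.001,0.135,0,0,0,0]

```text
time_s: 3.2
eef_pos: [0.5233, 0.009, 0.2198]
eef_rot: [0.001, -0.009, 1.0, 0.0]
wrist_force: [-0.7, 1.7, 5.4]
opening: 0.15
grasp_force: 61.9
```

Request:
carry_out:
  steps: [0,0,-0.01,0,0,0,0,0,0,-0.03,0,0,0,0,0,0,-0.06,0,0,0,0,0,0,-0.09,0,0,0,0,0,0,-0.12,0,0,0,0,0,0,-0.145,0,0,0,0,0,0,-0.155,0,0,0,0,0,0,-0.155,0,0,0,0,0,0,-0.155,0,0,0,0]

```text
time_s: 4.1
eef_pos: [0.5222, 0.0089, 0.3724]
eef_rot: [-0.001, -0.009, 1.0, 0.0]
wrist_force: [0.2, 0.1, -1.9]
opening: 0.152
grasp_force: 60.8
```

Run:
```python
from h import *
o=ctrl.get_obs();print(o["time_s"],o["eef_pos"],o["wrist_force"],o["opening"])
print(go([.5154,.3016,o["eef_pos"][2]-.054],np.radians(-10.2)))
a=ctrl.camera("side");b=ctrl.camera("top")
v=np.hstack([cv2.resize(a[60:220,240:420],None,fx=2.2,fy=2.2),cv2.resize(b[110:250,230:400],None,fx=2.2,fy=352/140)[:352]])
cv2.imwrite("pics/l1.png",v[...,::-1])
```

```text
4.1 [0.5222 0.0089 0.3724] [ 0.1946  0.0853 -1.8983] 0.15175225114333327
(array([0.0018, 0.2928, 0.0001]), array([ 0.   , -0.002,  0.195]))
```

View pics/l1.png

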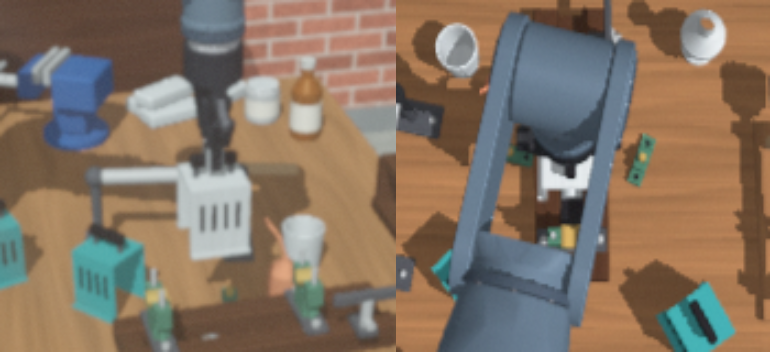

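The guard hangs level from the gripper at left crop (217,210), clear of the bed. Moving it over the rail.

Request:
carry_out:
  steps: [0,0.015,0,0,0,0.02,0,0,0.045,0,0,0,0.04,0,0,0.08,0,0,0,0.06,0,0,0.12,0,0,0,0.09,0,0.001,0.16,0,0,0,0.12,0,0.001,0.2,0,0,0,0.15,0,0.002,0.235,0,0,0,0.17,0,0.002,0.265,0,0,0,0.19,0,0.002,0.285,0,0,0,0.195,0,0.002,0.293,0,0,0,0.195,0,0.002,0.293,0,0,0,0.195,0,0.002,0.293,0,0,0,0.195,0,0.002,0.293,0,0,0,0.195,0]

```text
time_s: 5.5
eef_pos: [0.5159, 0.3007, 0.3736]
eef_rot: [-0.0, 0.089, 0.996, -0.0]
wrist_force: [0.6, -0.1, -2.0]
opening: 0.151
grasp_force: 60.8
```

Run:
```python
from h import *
o=ctrl.get_obs();print(o["time_s"],o["eef_pos"],o["wrist_force"],o["opening"])
print(go([.5154,.3016,.18],np.radians(-10.2)))
a=ctrl.camera("side")
cv2.imwrite("pics/l2.png",cv2.resize(a[40:200,240:420],None,fx=3,fy=3)[...,::-1])
```

```text
5.5 [0.5159 0.3007 0.3736] [ 0.5969 -0.0796 -1.9736] 0.15081218556293166
(array([0.0006, 0.0009, 0.1396]), array([-0.001, -0.   , -0.001]))
```

View pics/l2.png

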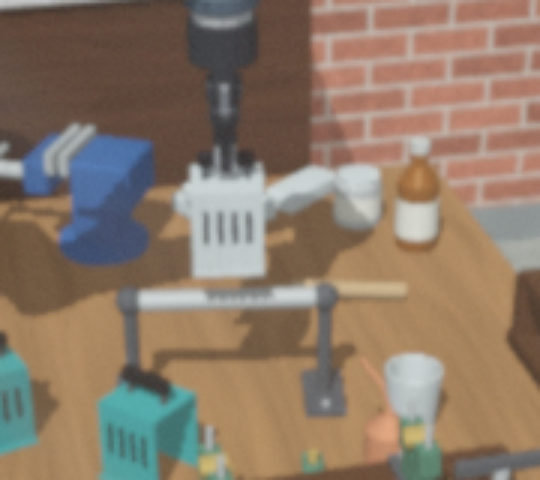

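The guard is centred over the bar mid-length at crop (228,230), level, with the knobs at (127,298) and (325,295). Lowering.

Request:
carry_out:
  steps: [0,0.001,0.02,0,0,0,0,0,0.001,0.05,0,0,0,0,0,0.001,0.08,0,0,0,0,0,0.001,0.105,0,0,0,0,0,0.001,0.12,0,0,0,0,0,0.001,0.13,0,0,0,0,0,0.001,0.134,0,0,0,0,0,0.001,0.136,0,0,0,0,0,0.001,0.136,0,0,0,0,0,0.001,0.136,0,0,0,0]

```text
time_s: 6.55
eef_pos: [0.5164, 0.303, 0.239]
eef_rot: [0.001, 0.089, 0.996, 0.0]
wrist_force: [0.3, 1.1, -2.1]
opening: 0.15
grasp_force: 60.7
```

Request:
carry_out:
  steps: [0,0,0.002,0,0,0,0,0,0,0.004,0,0,0,0,0,0,0.005,0,0,0,0,0,0,0.005,0,0,0,0]

```text
time_s: 6.95
eef_pos: [0.5161, 0.303, 0.2344]
eef_rot: [0.001, 0.089, 0.996, 0.0]
wrist_force: [-2.9, -1.8, 5.7]
opening: 0.152
grasp_force: 61.9
```

Contact at the expected height: grip at 0.176. Releasing and rising.

Request:
carry_out:
  steps: [0,0,-0.001,0,0,0,0.3,0,0,-0.001,0,0,0,0.6,0,0,-0.001,0,0,0,0.6,0,0,-0.001,0,0,0,0.6,0,0,-0.001,0,0,0,0.6,0,0,-0.02,0,0,0,0.6,0,0,-0.05,0,0,0,0.6,0,0,-0.09,0,0,0,0.6,0,0,-0.13,0,0,0,0.6,0,0,-0.13,0,0,0,0.6,0,0,-0.13,0,0,0,0.6]

```text
time_s: 8.05
eef_pos: [0.5162, 0.3029, 0.3641]
eef_rot: [0.001, 0.089, 0.996, 0.001]
wrist_force: [0.1, 0.4, -0.9]
opening: 0.598
grasp_force: 0.0
```

Run:
```python
from h import *
o=ctrl.get_obs();print(o["time_s"],o["eef_pos"],o["wrist_force"],o["opening"],o["q"])
print(go([.5535,-.3414,.30],np.radians(2.2)))
a=ctrl.camera("side")
cv2.imwrite("pics/l3.png",cv2.resize(a[40:200,240:420],None,fx=3,fy=3)[...,::-1])
```

```text
8.05 [0.5162 0.3029 0.3641] [ 0.1231  0.4196 -0.9287] 0.5975269183967497 [ 0.3326  0.1883  1.4767  0.      1.474  -1.0604]
(array([-0.1506, -0.6276,  0.0096]), array([ 0.001,  0.002, -0.216]))
```

View pics/l3.png

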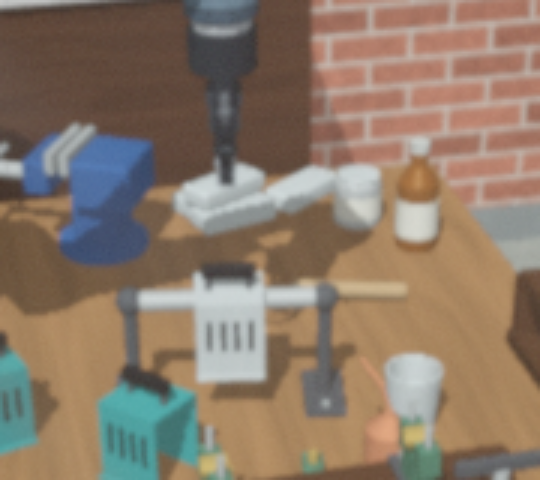

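The guard hangs astride the bar at crop (230,325), upright, with its black bar at (229,270), and it is released. Next, over the spindle.

Request:
carry_out:
  steps: [-0.151,-0.628,0.01,0,0,-0.216,0.6,-0.151,-0.628,0.01,0,0,-0.216,0.6,-0.151,-0.628,0.01,0,0,-0.216,0.6,-0.151,-0.628,0.01,0,0,-0.216,0.6,-0.151,-0.628,0.01,0,0,-0.216,0.6,-0.151,-0.628,0.01,0,0,-0.216,0.6,-0.151,-0.628,0.01,0,0,-0.216,0.6,-0.151,-0.628,0.01,0,0,-0.216,0.6,-0.151,-0.628,0.01,0,0,-0.216,0.6,-0.151,-0.628,0.01,0,0,-0.216,0.6,-0.151,-0.628,0.01,0,0,-0.216,0.6,-0.151,-0.628,0.01,0,0,-0.216,0.6,-0.151,-0.628,0.01,0,0,-0.216,0.6,-0.151,-0.628,0.01,0,0,-0.216,0.6,-0.151,-0.628,0.01,0,0,-0.216,0.6,-0.151,-0.628,0.01,0,0,-0.216,0.6,-0.151,-0.628,0.01,0,0,-0.216,0.6,-0.151,-0.628,0.01,0,0,-0.216,0.6]

```text
time_s: 9.9
eef_pos: [0.5538, -0.3406, 0.3531]
eef_rot: [0.0, -0.02, 1.0, -0.0]
wrist_force: [0.7, 1.1, 0.4]
opening: 0.601
grasp_force: 0.0
```

Run:
```python
from h import *
o=ctrl.get_obs();print(o["time_s"],o["eef_pos"],o["q"])
print(go([.5535,-.3414,.08],np.radians(2.2)))
```

```text
9.9 [ 0.5538 -0.3406  0.3531] [-0.7337  0.3121  1.3481  0.0001  1.4813 -2.3445]
(array([ 0.0003, -0.0008,  0.2191]), array([-0.   ,  0.   ,  0.002]))
```

Request:
carry_out:
  steps: [0,-0.001,0.03,0,0,0,0.6,0,-0.001,0.07,0,0,0,0.6,0,-0.001,0.11,0,0,0,0.6,0,-0.001,0.15,0,0,0,0.6,0,-0.001,0.185,0,0,0,0.6,0,-0.001,0.205,0,0,0,0.6,0,-0.001,0.215,0,0,0,0.6,0,-0.001,0.219,0,0,0,0.5,0,-0.001,0.219,0,0,0,0.35,0,-0.001,0.219,0,0,0,0.25,0,-0.001,0.219,0,0,0,0,0,-0.001,0.219,0,0,0,0,0,-0.001,0.219,0,0,0,0,0,-0.001,0.219,0,0,0,0,0,-0.001,0.219,0,0,0,0]

```text
time_s: 11.4
eef_pos: [0.5541, -0.3399, 0.1354]
eef_rot: [0.0, -0.02, 1.0, 0.002]
wrist_force: [-1.2, 12.3, 6.7]
opening: 0.191
grasp_force: 58.4
```

Gripped (opening 0.19 fits the 18 mm shaft, about 1 mm lateral preload). A gentle trial lift.

Request:
carry_out:
  steps: [0,0.001,-0.003,0,0,0,0,0,0.001,-0.008,0,0,0,0,0,0.001,-0.014,0,0,0,0,0,0.001,-0.02,0,0,0,0,0,0.001,-0.02,0,0,0,0,0,0.001,-0.02,0,0,0,0]

```text
time_s: 12.0
eef_pos: [0.5534, -0.3423, 0.1542]
eef_rot: [0.0, -0.019, 1.0, -0.0]
wrist_force: [-0.4, -0.3, -7.6]
opening: 0.185
grasp_force: 58.6
```

Run:
```python
from h import *
o=ctrl.get_obs();print(o["time_s"],o["eef_pos"],o["wrist_force"],o["torque"],o["opening"])
a=ctrl.camera("side")
cv2.imwrite("pics/l4.png",cv2.resize(a[200:320,280:440],None,fx=4,fy=4)[...,::-1])
for n,X in (("tail",-.212),("chuck",.122)): 
    c,s=np.cos(.0384),np.sin(.0384); print(n,(proj("side",[.5535+X*c,-.3400+X*s,.10])-[280,200])*4)
```

```text
12.0 [ 0.5534 -0.3423  0.1542] [-0.4231 -0.3405 -7.641 ] [-0.038   0.0144 -0.0158] 0.1854267161703373
tail [ 72.8815 324.6939]
chuck [574.772  231.9311]
```

View pics/l4.png

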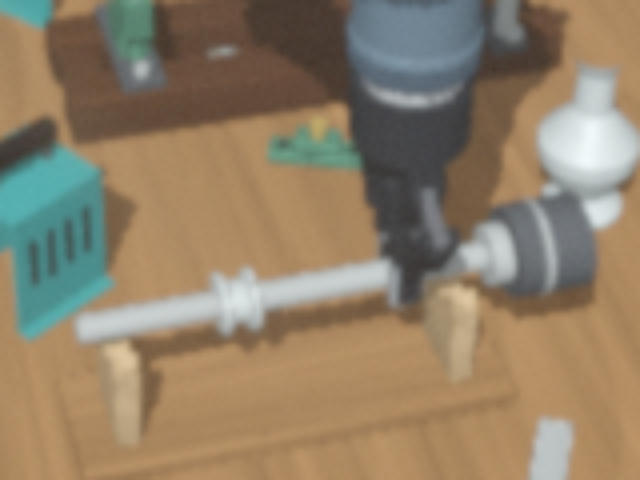

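The spindle is clear of both V blocks and level, with the tail at (82,327) against (73,325) predicted for level. Lifting on.

Request:
carry_out:
  steps: [0,0,-0.008,0,0,0,0,0,0,-0.022,0,0,0,0,0,0,-0.04,0,0,0,0,0,0,-0.06,0,0,0,0,0,0,-0.08,0,0,0,0,0,0,-0.1,0,0,0,0,0,0,-0.12,0,0,0,0,0,0,-0.14,0,0,0,0,0,0,-0.152,0,0,0,0,0,0,-0.16,0,0,0,0,0,0,-0.16,0,0,0,0,0,0,-0.16,0,0,0,0]

```text
time_s: 13.25
eef_pos: [0.5531, -0.3418, 0.3131]
eef_rot: [-0.0, -0.019, 1.0, 0.0]
wrist_force: [0.1, 0.6, -7.6]
opening: 0.19
grasp_force: 58.7
```

Run:
```python
from h import *
o=ctrl.get_obs();print(o["time_s"],o["eef_pos"],o["wrist_force"],o["opening"],o["q"])
f,r=np.array([.6642,.0158]),np.array([.4428,.0114]); m=(f+r)/2; d=(f-r)/np.linalg.norm(f-r); b=m+d*(.110-.033); print(b,np.degrees(np.arctan2(d[1],d[0])))
print(go([*b,o["eef_pos"][2]-.054],np.radians(1.1)))
```

```text
13.25 [ 0.5531 -0.3418  0.3131] [ 0.0661  0.611  -7.5865] 0.19042639229334365 [-0.7356  0.3391  1.3935 -0.      1.4102 -2.3446]
[0.6305 0.0151] 1.138519638463065
(array([-0.0909,  0.3537,  0.0002]), array([ 0.001, -0.001,  0.019]))
```

Request:
carry_out:
  steps: [-0.003,0.01,0,0,0,0,0,-0.008,0.03,0,0,0,0.002,0,-0.014,0.055,0,0,0,0.004,0,-0.022,0.085,0,0,0,0.006,0,-0.03,0.115,0,0,0,0.008,0,-0.038,0.147,0,0,0,0.01,0,-0.046,0.18,0,0,0,0.012,0,-0.055,0.212,0,0,0,0.014,0,-0.063,0.245,0,0,0,0.016,0,-0.071,0.275,0,0,0,0.018,0,-0.078,0.303,0,0,0,0.019,0,-0.084,0.327,0,0,0,0.019,0,-0.088,0.344,0,0,0,0.019,0,-0.091,0.354,0,0,0,0.019,0,-0.091,0.354,0,0,0,0.019,0,-0.091,0.354,0,0,0,0.019,0]

```text
time_s: 14.85
eef_pos: [0.6307, 0.0146, 0.3136]
eef_rot: [-0.0, -0.009, 1.0, -0.0]
wrist_force: [1.0, 0.4, -6.9]
opening: 0.188
grasp_force: 59.0
```

Request:
carry_out:
  steps: [0,0,0.01,0,0,0,0,0,0,0.025,0,0,0,0,0,0,0.04,0,0,0,0,0,0,0.05,0,0,0,0,0,0,0.05,0,0,0,0,0,0,0.05,0,0,0,0]

```text
time_s: 15.45
eef_pos: [0.6308, 0.0151, 0.2634]
eef_rot: [-0.0, -0.01, 1.0, 0.0]
wrist_force: [0.4, -0.3, -7.2]
opening: 0.186
grasp_force: 59.0
```

Run:
```python
from h import *
o=ctrl.get_obs();print(o["time_s"],o["eef_pos"],o["wrist_force"],o["opening"],o["q"])
print(go([.6305,.0151,.164],np.radians(1.14)))
a=ctrl.camera("side");b=ctrl.camera("top")
cv2.imwrite("pics/side5.png",a[...,::-1]);cv2.imwrite("pics/top5.png",b[...,::-1])
v=np.hstack([cv2.resize(a[100:240,270:450],None,fx=2.4,fy=2.4),cv2.resize(b[95:235,260:370],None,fx=2.4,fy=2.4)])
cv2.imwrite("pics/l5.png",v[...,::-1])
g=o["eef_pos"]-[0,0,.054]
for X in(-.212,-.11,.122): 
    q=[g[0]+X*np.cos(.02),g[1]+X*np.sin(.02),g[2]]; print(X,(proj("side",q)-[270,100])*2.4,(proj("top",q)-[260,95])*2.4+[432,0])
```

```text
15.45 [0.6308 0.0151 0.2634] [ 0.3703 -0.3282 -7.1771] 0.186091865403735 [-0.1638  0.3391  1.496  -0.      1.3073 -1.7537]
(array([ 0.0002, -0.    ,  0.0454]), array([ 0.   , -0.001, -0.001]))
-0.212 [ 77.3523 160.4425] [547.2746 272.2118]
-0.11 [157.7091 149.9948] [546.6291 194.5934]
0.122 [333.3716 127.156 ] [545.2102  23.9701]
```

View pics/l5.png

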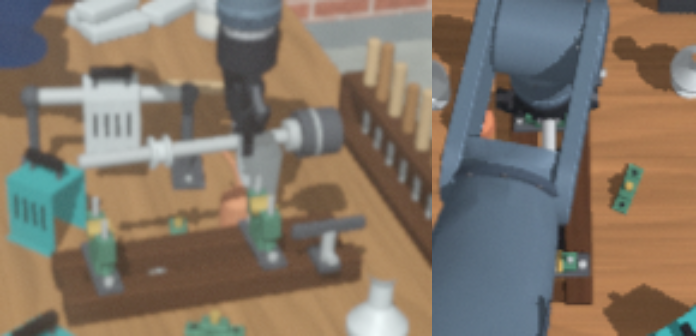

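The spindle is level and aligned over the bearings: tail at (82,161), pulley at (160,150), chuck at (340,130), all within a few mm of prediction. Lowering the last stretch.

Request:
carry_out:
  steps: [0,0,0.008,0,0,0,0,0,0,0.02,0,0,0,0,0,0,0.032,0,0,0,0,0,0,0.041,0,0,0,0,0,0,0.046,0,0,0,0,0,0,0.046,0,0,0,0,0,0,0.046,0,0,0,0,0,0,0.046,0,0,0,0]

```text
time_s: 16.35
eef_pos: [0.6313, 0.0152, 0.2186]
eef_rot: [0.001, -0.01, 1.0, -0.0]
wrist_force: [-0.0, -1.0, -6.8]
opening: 0.193
grasp_force: 59.0
```

Run:
```python
from h import *
o=ctrl.get_obs();print(o["time_s"],o["eef_pos"],o["wrist_force"],o["torque"],o["opening"])
a=ctrl.camera("side");cv2.imwrite("pics/side6.png",a[...,::-1])
f,r=np.array([.6642,.0158]),np.array([.4428,.0114]);g=o["eef_pos"]-[0,0,.054]
q=lambda X:[g[0]+X*np.cos(.02),g[1]+X*np.sin(.02),g[2]]
off=np.array([290,140])
for X in(-.212,-.187,-.11,.033,.122): print(X,(proj("side",q(X))-off)*4.5)
print("gold",(proj("side",[*f,.105])-off)*4.5,(proj("side",[*r,.105])-off)*4.5)
cv2.imwrite("pics/l6.png",cv2.resize(a[140:230,290:450],None,fx=4.5,fy=4.5,interpolation=cv2.INTER_CUBIC)[...,::-1])
```

```text
16.35 [0.6313 0.0152 0.2186] [-0.0358 -1.0323 -6.7645] [ 0.0238 -0.0204  0.0017] 0.1929719790302947
-0.212 [ 58.2149 178.2845]
-0.187 [ 94.8836 173.345 ]
-0.11 [206.4659 158.3142]
0.033 [408.4083 131.1113]
0.122 [530.7489 114.6313]
gold [404.225  203.8821] [ 94.995  247.3754]
```

View pics/l6.png

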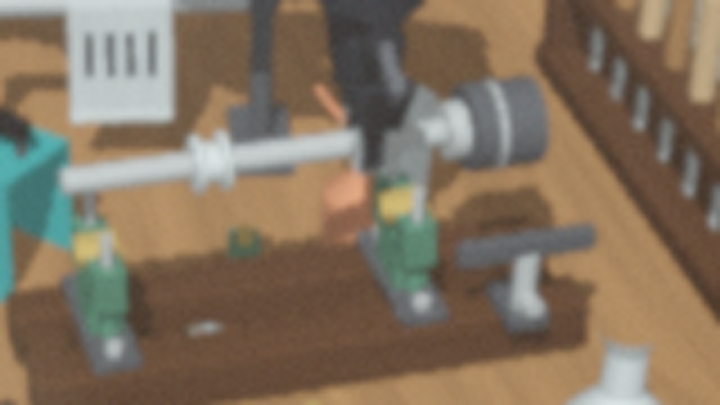

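Level and over the bearings, but the spindle sits about 3 mm forward (tail at 62 against 58, pulley at 211 against 206) and the front shell is slightly nearer than measured (397 against 404). I'll shift it back 4 mm, settle and hand in.

Request:
carry_out:
  steps: [0.002,0,0,0,0,0,0,0.004,0,0,0,0,0,0,0.004,0,0,0,0,0,0,0.004,0,0,0,0,0,0,0.004,0,0,0,0,0,0,0.004,0,0,0,0,0,0,0.004,0,0,0,0,0,0]

```text
time_s: 17.1
eef_pos: [0.6269, 0.0151, 0.2179]
eef_rot: [0.0, -0.01, 1.0, -0.0]
wrist_force: [0.2, 0.1, -6.9]
opening: 0.186
grasp_force: 59.0
```

Run:
```python
from h import *
o=ctrl.get_obs();print(o["time_s"],o["eef_pos"],o["wrist_force"],o["grasp_force"],abs(o["dq"]).max())
print(ctrl.hand_in())
```

```text
17.1 [0.6269 0.0151 0.2179] [ 0.2268  0.1193 -6.9278] 58.99433076381683 0.002108544707530094
the job is handed in; nothing more can be done
None
```

The job is handed in at 17.1 s (no verdict came back): the guard hangs released astride the rail, and the spindle is held level about 5 cm above both bearings, chuck at the tool-rest end.

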